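# Put the paddle board on the drying rack

## Robot

A 7-joint arm with a two-finger parallel gripper is mounted at the origin on the work surface. World frame = base frame: x ahead of the robot, y to its left, z up, the work surface at z = 0. Lengths are in m, angles in rad, forces in N, time in s.
With the tool pointing down it reaches from about 0.425 to 0.875 m from the base axis. Payload 4.7 kg.
Tool frame: the origin (TCP) lies on the centre line of the jaws, within the pads' length; the fingertips stand 22 mm ahead of it and the grasp point (between the pads) lies 3 mm ahead of it (arm.tip_extent is the z of the fingertips in the tool frame, in m); z points along the fingers, y is the line along which they close (so a half turn about z gives the same grasp; the last joint's range is limited). The gripper opens to 87 mm and grips with 3 to 60 N. Pads are 19 mm wide; open, the fingers measure 117 mm over their backs; the gripper's body (75 mm by 190 mm) begins 51 mm behind the grasp point.
Start: joints at [1.285, 0.321, -0.07, 1.45, 0.023, 1.371, -0.057], TCP at [0.192, -0.621, 0.245] pointing down, gripper open.
Joint ranges: [-2.86, 2.86], [-0.3, 2.09], [-1.38, 1.24], [0.06, 2.45], [-1.56, 4.7], [0.09, 2.05], [-2.69, 2.69]. Speed limits (rad/s): [2.57, 2.57, 3.14, 3.14, 3.14, 3.14, 3.14].

## Interface

Orientations are given as a rotation vector (axis times angle).
In Python, from cell import arm gives the robot as it stands.
- The arm moves only by the shell command python3 -m pendant 'ROWS' [FORCE]. ROWS is JSON, a list that holds one entry, the list of rows, each a list of 7 numbers: the shift along the tool's x, y, z each as a share of 500 mm, from -1 to 1, then the turn, a rotation vector about the tool's x, y, z each as a share of 180 degrees, from -1 to 1, then the opening, from -1 (shut) to 1 (fully open). A call has exactly 8 rows; each row shifts and turns the commanded pose from where the row before left it, along the tool's axes as they then stand; what a row does not reach is not made up. A row lasts 1/8 s, in which the tool goes at most 62.5 mm and 10.7 degrees, less where a joint would pass 70% of its speed; a pose out of reach is approached as far as the arm can. A call with a number of a shift or a turn outside -1 to 1 is refused whole. A call with a gripper value outside its range is refused whole. The fingers move at their own pace and stop on an object; FORCE is the grip in N (left out, the last holds). Time passes only in rows, so rows that do not move let the fingers close, or fill a call up. It gives the time, the measured TCP pose, the force, the opening and the grip force at its end, in the units of the state.
- arm.get_state(): the state, without advancing time (a new reading comes with each control period).
- arm.camera(name): name is "scene" or "top"; returns the picture (480x640x3 uint8, blue, green, red); there is no depth.
- arm.calibration(name): a dict with "K" (3x3 intrinsics, pixels), "D" ([k1, k2, p1, p2, k3] as OpenCV has them; the pictures are not rectified), "R" (3x3) and "t" (3): a world point X has camera coordinates R X + t. Camera axes: x right, y down, z forward; pixel columns grow to the right and rows downward; lengths in m; the calibration is good to about 2 mm. A picture is of the moment at which its call begins. calibration takes no time and is no camera call.
- arm.close_job(): hands the job in; it is judged then, once.
Trained networks look in the newest picture that a camera, given by its name, has taken for a name from the list of things; names that differ only in an ending like _2 or _b are one class to them, and where a whole thing is asked for, a point or a joint stands for the part that bears it (a point fixed in the world has none). Each returns a list of dicts, best first, with "confidence" (0 to 1); they miss things now and then, are a little off and sometimes report something else, mostly with a low value. They report only what shows in the picture. A call takes as long as a camera call. They do not tell look-alikes from the thing itself.
- arm.spot_in(camera, label): "bbox" ([centre column, centre row, width, height] in pixels, round what is visible of it).
- arm.tip_of(camera, label): "location" ([column, row] in pixels: a listed point, or the origin of a listed thing).
The state is a dict: "time_s": time; "joints": joint angles; "qd": joint speeds; "tau": joint torques, N m; "tool_pos": TCP position; "tool_rot": TCP orientation; "contact_force": force on the tool from outside, world axes, zero at the start; "wrist_torque": the same for the moment, N m; "gripper_width": opening from 0.0 (shut) to 1.0 (fully open); "grasp_force": force on a finger pad.
Only numpy, scipy, OpenCV 4.12 (cv2) and the standard library are available. Lean on these libraries where they do the work, as an engineer would, in place of code of your own. Each camera call takes 0.05 s, during which the arm holds its last target. There are 200 camera calls.

## Task

Push the small wooden paddle board flat across the thick chopping block, towards the robot, until at least half of its handle sticks out over the block's near edge, and leave it lying there by itself for a moment. Then pinch the overhanging handle, lift the board clear of the block and lay it flat, same side up, with its square blade on the middle of the wire drying rack (handle pointing any way), without dropping it. Leave the salt pot on the block where it stands.

Things in the scene. Friction and masses are not known exactly. Their poses are not given: they have to be found in the camera images.
- board: small pale wooden paddle board, 6 mm thick, about 90 g: square blade 110 x 110 mm, one straight handle 28 mm wide running 80 mm out from the middle of one side (tip 135 mm from blade centre). Origin: centre of the blade's underside; z up, handle along its -x. Starts loose, flat on the block, handle aimed at the near edge (within 7 degrees), its tip 4 to 19 mm short of it
- block: the thick fixed chopping block of darker wood, 220 x 220 mm, top 45 mm above the work surface. Origin: centre of its underside; its -x side is the near edge, facing the robot (turned up to 12 degrees).
- rack: the fixed wire drying rack, 160 mm deep (its x) and 220 mm wide (its y); steel bars run along x, 20 mm apart, their tops 30 mm above the work surface. Origin: centre of its underside; open all round, it stands left or right of the robot's centre line, the block on the other side.
- pot: the white salt pot, 42 mm across, 53 mm high, 120 g, standing loose on the block beside the blade. Origin: centre of its underside.
Things that resemble listed ones, but are neither listed nor needed, are in the scene too. What is shaped like the board but purple is not meant.

How it is judged:
On the way, in this order (a step that is already met when the one before it is completed fails the run):
1. the board lies flat on the block with its handle at least 25 mm out over the near edge, nothing gripping it (x of board in the frame of block below 0 m and height (world z) of board between 0.042 and 0.049 m and angle between board's own z axis and vertical below 0.06 rad and contact force between the fingers and board below 0.1 N and linear speed of board below 0.02 m/s), for 0.2 s.
2. the board is held in the fingers, clear of the block by 12 mm or more (height (world z) of board above 0.057 m and contact force between the fingers and board above 0.5 N and contact force between board and block below 0.05 N), for 0.1 s.
At the end, for the whole second after the job is handed in: The board rests flat (within 6 degrees, same side up) on the rack's bars, released and still, the centre of its blade within 30 mm of the rack's centre; the handle may point any way (horizontal distance between board and rack below 0.03 m and height (world z) of board between 0.025 and 0.037 m and angle between board's own z axis and vertical below 0.1 rad and linear speed of board below 0.02 m/s and contact force between the fingers and board below 0.05 N); the robot touches nothing.
It fails at once if the board is dropped (falls freely by more than about 25 mm) (linear speed of board above 0.7 m/s and contact force between the fingers and board below 0.05 N).
It fails at once if the salt pot is knocked over or shifted by more than 30 mm (distance of pot from where it was at the start of the episode above 0.03 m or angle between pot's own z axis and vertical above 0.4 rad).
It also fails if it takes over 54 s, if anything falls off the work surface, if the arm or the gripper's body presses on something with over 40 N, if the wrist force passes 120 N, or if a joint passes its speed limit or range.

## Working session

There is one attempt and no reset: what is moved stays moved. The work goes in short steps, Python scripts to look and compute and a shell command to move; the robot and the scene stay as the last step left them, time stands still between calls to the robot, and variables do not carry over. Pictures are saved under pics/ and viewed, at most 10 in all, crops included, and the job is handed in when it is done.

```bash
ls; mkdir -p pics
python3 - <<'E'
from cell import arm
import cv2
for c in("scene","top"):
    cv2.imwrite(f"pics/{c}0.png",arm.camera(c))
    for l in("board","block","rack","pot"):
        print(c,l,[(d['location'],round(d['confidence'],2)) for d in arm.tip_of(c,l)],[(d['bbox'],round(d['confidence'],2)) for d in arm.spot_in(c,l)])
s=arm.get_state();print(s['time_s'],s['tool_pos'],s['tool_rot'],arm.tip_extent)
E
```

```text
pics
scene board [([208.5, 192.1], 0.97), ([398.9, 352.0], 0.93), ([493.2, 209.5], 0.56)] [([495.4, 223.2, 56.3, 79.7], 0.81), ([402.1, 332.8, 80.5, 105.6], 0.79), ([208.5, 200.2, 74.8, 71.2], 0.58)]
scene block [] [([419.6, 338.1, 155.7, 133.9], 0.78)]
scene rack [([180.8, 318.0], 0.78)] [([178.2, 314.4, 141.4, 86.5], 0.57)]
scene pot [([471.0, 348.8], 0.88)] [([473.0, 345.0, 24.3, 31.2], 0.64)]
top board [([178.5, 332.8], 0.72), ([456.2, 319.3], 0.6), ([263.9, 163.5], 0.59)] [([177.5, 317.2, 55.4, 89.2], 0.8), ([456.9, 305.0, 63.7, 93.7], 0.6), ([263.6, 179.5, 55.2, 96.4], 0.55)]
top block [([250.4, 185.2], 0.65)] [([251.1, 183.4, 121.5, 119.9], 0.79)]
top rack [([436.4, 180.8], 0.83)] [([439.4, 178.2, 116.8, 88.5], 0.93)]
top pot [([207.7, 168.0], 0.8)] [([206.2, 165.6, 21.7, 26.0], 0.82)]
0.9 [ 0.19197595 -0.62102877  0.24457954] [ 3.10622824e+00  4.69307491e-01 -6.36846456e-05] 0.022
```

View pics/top0.png

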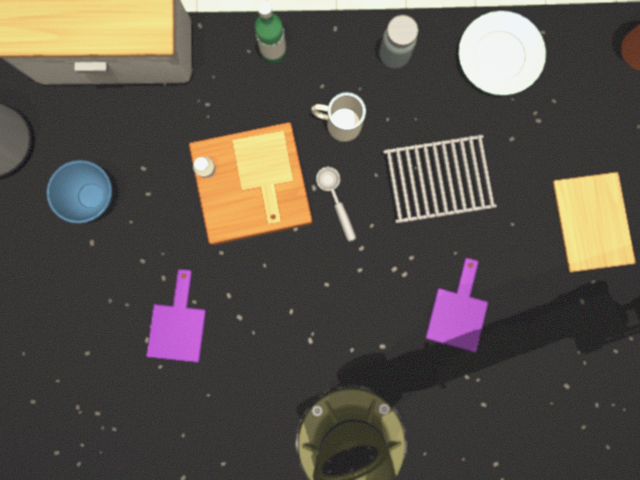

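View pics/scene0.png

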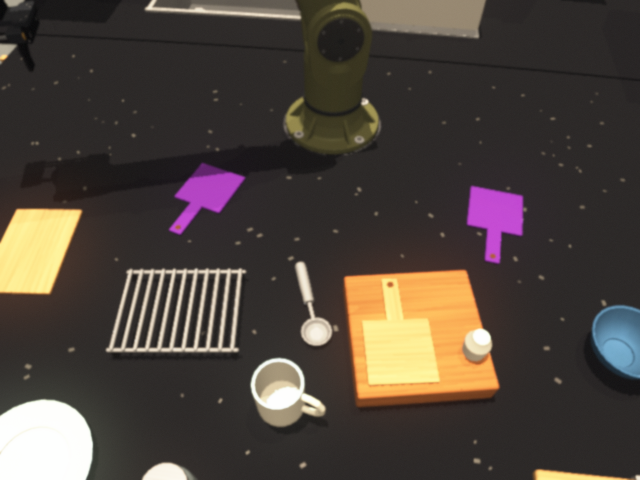

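The top view shows the pale board on the orange block at about (264,163), handle toward the robot. The pot is at (205,167) and the rack at (438,180). The purple paddles and the plain pale board at (595,220) are look-alikes.

I'll rectify the view and fit outlines next.

```bash
cat > h.py <<'E'
from cell import arm
import cv2, numpy as np
from scipy.optimize import minimize
X0,X1,Y0,Y1,S=.30,.80,-.36,.40,1000
def rect(im,cam,z):
    "ortho view of plane z; 1 px = 1 mm, row 0 = X1, col 0 = Y1"
    c=arm.calibration(cam); K,D,R,t=[np.array(c[k],float) for k in"KDRt"]
    x=X1-np.arange(int((X1-X0)*S))/S; y=Y1-np.arange(int((Y1-Y0)*S))/S
    gx,gy=np.meshgrid(x,y,indexing="ij")
    P=np.stack([gx,gy,np.full_like(gx,z)],-1).reshape(-1,3)
    p=cv2.projectPoints(P,cv2.Rodrigues(R)[0],t,K,D)[0].reshape(*gx.shape,2).astype(np.float32)
    return cv2.remap(im,p[...,0],p[...,1],cv2.INTER_LINEAR)
def at(r,c): return X1-r/S, Y1-c/S
BOARD=np.array([[.055,.055],[.055,-.055],[-.055,-.055],[-.055,-.014],[-.135,-.014],[-.135,.014],[-.055,.014],[-.055,.055]])
def sq(a,b): return np.array([[a,b],[a,-b],[-a,-b],[-a,b]])/2
def pix(poly,p):
    c,s=np.cos(p[2]),np.sin(p[2]); w=poly@np.array([[c,s],[-s,c]])+p[:2]
    return np.stack([(Y1-w[:,1])*S,(X1-w[:,0])*S],-1)
def fit(mask,poly,p0):
    m=cv2.GaussianBlur(mask.astype(np.float32),(0,0),2)
    def cost(q):
        a=np.zeros(mask.shape,np.uint8)
        cv2.fillPoly(a,[np.round(pix(poly,q*[.01,.01,.1])*16).astype(np.int32)],255,cv2.LINE_AA,4)
        return np.abs(cv2.GaussianBlur(a/255.,(0,0),2)-m).sum()
    q=np.array(p0)/[.01,.01,.1]
    for _ in range(2): q=minimize(cost,q,method="Nelder-Mead",options=dict(initial_simplex=q+np.vstack([np.zeros(3),np.eye(3)]))).x
    return q*[.01,.01,.1],cost(q)/mask.sum()
E
python3 - <<'E'
from h import *
a=cv2.imread("pics/top0.png");b=cv2.imread("pics/scene0.png")
o=rect(a,"top",.05);cv2.imwrite("pics/r_top.png",o);cv2.imwrite("pics/r_scene.png",rect(b,"scene",.05))
cv2.imwrite("pics/r.png",np.vstack([o[:300],rect(b,"scene",.05)[:300]]))
h=cv2.cvtColor(o,cv2.COLOR_BGR2HSV)
for cam in("top","scene"): print(cam,arm.calibration(cam)["R"],arm.calibration(cam)["t"])
E
```

```text
top [[-0.02527296 -0.99964345  0.00861693]
 [-0.99627219  0.02447467 -0.08272073]
 [ 0.08248034 -0.01067541 -0.99653551]] [0.05925933 0.42550104 0.9611797 ]
scene [[-0.1241886   0.9922476   0.00467933]
 [ 0.80077961  0.10300722 -0.59003519]
 [-0.58594301 -0.06952854 -0.80736397]] [ 0.0283107  -0.30588519  1.17387438]
```

View pics/r.png

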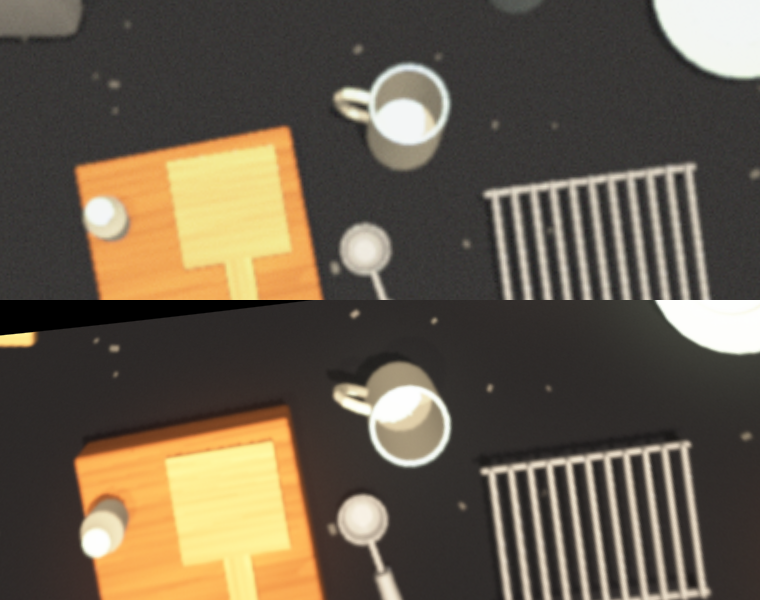

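Both rectified views agree. The blade centre is near (row 207, col 229), the block is turned about 10°, and the pot stands at the block's left side. Next I'll fit the poses.

```bash
cat > m.py <<'E'
from h import *
def board(im,cam,p0,z=.051):
    o=rect(im,cam,z);h=cv2.cvtColor(o,cv2.COLOR_BGR2HSV)
    m=(abs(h[...,0].astype(int)-25)<7)&(h[...,1]>90)&(h[...,1]<175)&(h[...,2]>130)
    m=cv2.morphologyEx(m.astype(np.uint8),cv2.MORPH_OPEN,np.ones((5,5)))
    n,l,st,ce=cv2.connectedComponentsWithStats(m)
    r,c=int((X1-p0[0])*S),int((Y1-p0[1])*S)
    m=l==l[r,c] if l[r,c] else m
    return fit(m,BOARD,p0),m
E
python3 - <<'E'
from m import *
for cam in("top","scene"):
    im=cv2.imread(f"pics/{cam}0.png")
    (p,c),m=board(im,cam,[.593,.171,.17]); print(cam,"board",p,c,m.sum())
    o=rect(im,cam,.045);h=cv2.cvtColor(o,cv2.COLOR_BGR2HSV).astype(int)
    if cam=="top": print(o[207-5,229-0],h[200,229],h[150,120],h[340,100])
    m=(h[...,0]<32)&(h[...,0]>8)&(h[...,1]>90)&(h[...,2]>(150 if cam=="top" else 170));m[:,350:]=0;m=cv2.morphologyEx(m.astype(np.uint8),cv2.MORPH_CLOSE,np.ones((3,3)))
    hu=np.zeros_like(m);
    n,l,st,_=cv2.connectedComponentsWithStats(m); k=1+np.argmax(st[1:,4])
    cs=cv2.findContours((l==k).astype(np.uint8),0,2)[0];cv2.fillPoly(hu,[cv2.convexHull(max(cs,key=cv2.contourArea))],1)
    print(" block",*fit(hu,sq(.22,.22),[.565,.2,.17]),hu.sum())
    o=rect(im,cam,.028);h=cv2.cvtColor(o,cv2.COLOR_BGR2HSV).astype(int)
    m=(h[...,2]>110)&(h[...,1]<70);m[:,:460]=0;m[:140]=0;m[400:]=0;m=m.astype(np.uint8)
    n,l,st,_=cv2.connectedComponentsWithStats(m);k=1+np.argmax(st[1:,4])
    hu=np.zeros_like(m);cv2.fillPoly(hu,[cv2.convexHull(cv2.findContours((l==k).astype(np.uint8),0,2)[0][0])],1)
    print(" rack",*fit(hu,sq(.16,.22),[.56,-.2,.1]),hu.sum())
    c=arm.calibration(cam);K,D,R,t=[np.array(c[k],float) for k in"KDRt"]
    print(" pot",at(*np.argwhere(rect(im,cam,.05)[190:250,80:130].min(-1)>150).mean(0)+[190,80]))
E
```

```text
top board [0.59326021 0.17136895 0.17298806] 0.03700801406809777 14218
[141 227 245] [ 24 111 244] [15  9 57] [10 13 58]
 block [0.54815681 0.19868574 0.19191837] 0.004365842386714937 48863
 rack [ 0.55099097 -0.20541451  0.1342335 ] 0.017288096747218228 36010
 pot (np.float64(0.583565280816922), np.float64(0.2955616338439096))
scene board [0.59607361 0.17290382 0.17061812] 0.04386659414322411 14538
 block [0.55352982 0.1997419  0.19118029] 0.0063302432462323 48673
 rack [ 0.55704484 -0.20423873  0.14254111] 0.0289802893506024 36271
 pot (np.float64(0.5685294545454546), np.float64(0.2983127272727273))
```

```bash
cat > d.py <<'E'
import sys
from cell import arm
import numpy as np
from scipy.spatial.transform import Rotation as Ro
# target x y z yaw(tool x) -> shift in tool axes (mm) and turn about the tool's axes (shares), measured now
x,y,z,w=map(float,sys.argv[1:5]); s=arm.get_state()
R=Ro.from_rotvec(s['tool_rot']); T=Ro.from_rotvec([0,0,w])*Ro.from_rotvec([np.pi,0,0])
d=R.inv().apply(np.array([x,y,z])-s['tool_pos'])
print("shift share",np.round(d/.5,4),"turn share",np.round((R.inv()*T).as_rotvec()/np.pi,4),"t",s['time_s'],"pos",s['tool_pos'],"F",s['contact_force'],"w",s['gripper_width'],s['grasp_force'])
E
python3 d.py 0.678 0.1865 0.20 0.172
```

```text
shift share [ 1.4058 -1.2558  0.0889] turn share [0.     0.     0.0407] t 0.9 pos [ 0.19197595 -0.62102877  0.24457954] F [-0.32261483 -0.85165398  0.34640148] w 1.0030475443338935 0.0
```

```bash
python3 -m pendant '[[[0.08,-0.072,0,0,0,0,0.15],[0.08,-0.072,0,0,0,0,0.15],[0.08,-0.072,0,0,0,0,0.15],[0.08,-0.072,0,0,0,0,0.15],[0.08,-0.072,0,0,0,0,0.15],[0.08,-0.072,0,0,0,0,0.15],[0.08,-0.072,0,0,0,0,0.15],[0.08,-0.072,0,0,0,0,0.15]]]' 20; python3 d.py 0.678 0.1865 0.20 0.172
```

```text
time_s: 1.9
tool_pos: [0.4134, -0.2498, 0.2449]
tool_rot: [3.105, 0.469, 0.001]
contact_force: [0.7, -0.5, 0.3]
gripper_width: 0.574
grasp_force: 0.0
shift share [ 0.7633 -0.6776  0.0894] turn share [ 0.0004 -0.0002  0.0406] t 1.9 pos [ 0.41336608 -0.24982557  0.24491714] F [ 0.73051459 -0.49733107  0.30008914] w 0.574286880268334 0.0
```

```bash
python3 -m pendant '[[[0.095,-0.085,0,0,0,0,0.15],[0.095,-0.085,0,0,0,0,0.15],[0.095,-0.085,0,0,0,0,0.15],[0.095,-0.085,0,0,0,0,0.15],[0.095,-0.085,0,0,0,0,0.15],[0.095,-0.085,0,0,0,0,0.15],[0.095,-0.085,0,0,0,0,0.15],[0.09,-0.08,0,0,0,0.04,0.15]]]'; python3 d.py 0.678 0.1865 0.0695 0.172
```

```text
time_s: 2.9
tool_pos: [0.6703, 0.1764, 0.2444]
tool_rot: [3.13, 0.267, 0.0]
contact_force: [1.3, -0.4, 0.4]
gripper_width: 0.575
grasp_force: 0.0
shift share [ 0.0185 -0.0174  0.3497] turn share [ 0.0001 -0.0001 -0.0006] t 2.9 pos [0.67033621 0.17640387 0.24437063] F [ 1.28948996 -0.35640381  0.38845176] w 0.5753305260169114 0.0
```

```bash
python3 -m pendant '[[[0.0185,-0.0174,0,0,0,0,0.15],[0,0,0.08,0,0,0,0.15],[0,0,0.08,0,0,0,0.15],[0,0,0.08,0,0,0,0.15],[0,0,0.06,0,0,0,0.15],[0,0,0.03,0,0,0,0.15],[0,0,0.0197,0,0,0,0.15],[0,0,0,0,0,0,0.15]]]'; python3 d.py 0.678 0.1865 0.0695 0.172
python3 - <<'E'
from h import *
cv2.imwrite("pics/top1.png",arm.camera("top")[70:270,150:400].repeat(3,0).repeat(3,1))
E
```

```text
time_s: 3.9
tool_pos: [0.6769, 0.1851, 0.0699]
tool_rot: [3.13, 0.273, 0.0]
contact_force: [0.5, -0.1, -0.1]
gripper_width: 0.577
grasp_force: 0.0
shift share [ 0.0026 -0.0024  0.0008] turn share [ 0.0001 -0.0001  0.0006] t 3.9 pos [0.6769111  0.18509691 0.06991232] F [ 0.4733514  -0.14726307 -0.07710355] w 0.5771207191725712 0.0
```

View pics/top1.png

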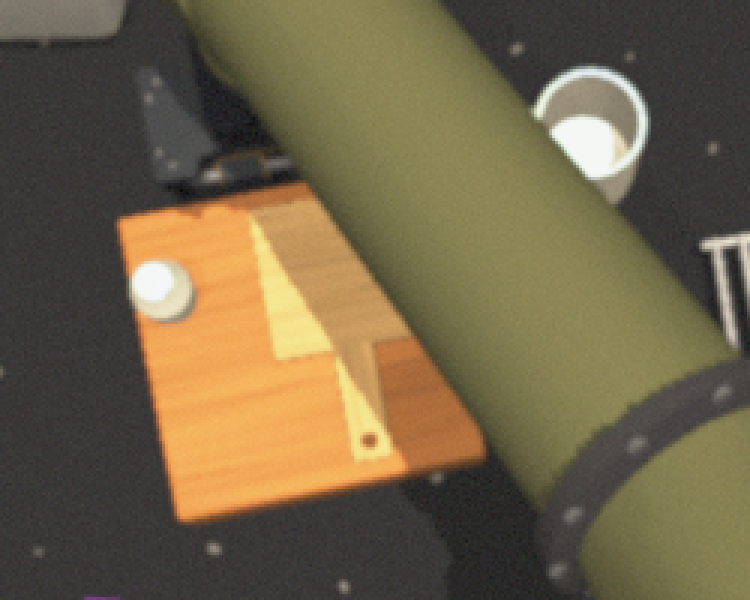

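The fingers are down behind the far blade edge, clear of the pot at (163,290) in the crop. Now I'll push.

```bash
python3 -m pendant '[[[-0.012,-0.001,0.0008,0,0,0,0.15],[-0.012,0,0,0,0,0,0.15],[-0.01,0,0,0,0,0,0.15],[-0.01,0,0,0,0,0,0.15],[-0.01,0,0,0,0,0,0.15],[-0.01,0,0,0,0,0,0.15],[-0.01,0,0,0,0,0,0.15],[-0.01,0,0,0,0,0,0.15]]]'; python3 -m pendant '[[[-0.01,0,0,0,0,0,0.15],[-0.01,0,0,0,0,0,0.15],[-0.01,0,0,0,0,0,0.15],[-0.01,0,0,0,0,0,0.15],[-0.01,0,0,0,0,0,0.15],[-0.01,0,0,0,0,0,0.15],[-0.008,0,0,0,0,0,0.15],[-0.004,0,0,0,0,0,0.15]]]'; python3 d.py 0.678 0.1865 0.0695 0.172
python3 - <<'E'
from h import *
cv2.imwrite("pics/sc1.png",arm.camera("scene")[220:420,300:550].repeat(3,0).repeat(3,1))
E
```

```text
time_s: 4.95
tool_pos: [0.635, 0.1785, 0.0693]
tool_rot: [3.13, 0.273, 0.0]
contact_force: [0.2, 0.2, 0.8]
gripper_width: 0.575
grasp_force: 0.3
time_s: 5.95
tool_pos: [0.5995, 0.1722, 0.0693]
tool_rot: [3.129, 0.273, -0.0]
contact_force: [0.3, 0.0, -0.2]
gripper_width: 0.577
grasp_force: 0.2
shift share [ 0.1595 -0.001  -0.0005] turn share [0.0001 0.     0.0007] t 5.95 pos [0.59953378 0.17218404 0.06925694] F [ 0.31166092  0.04951374 -0.1585966 ] w 0.5769785054336353 0.20882933400571346
```

View pics/sc1.png

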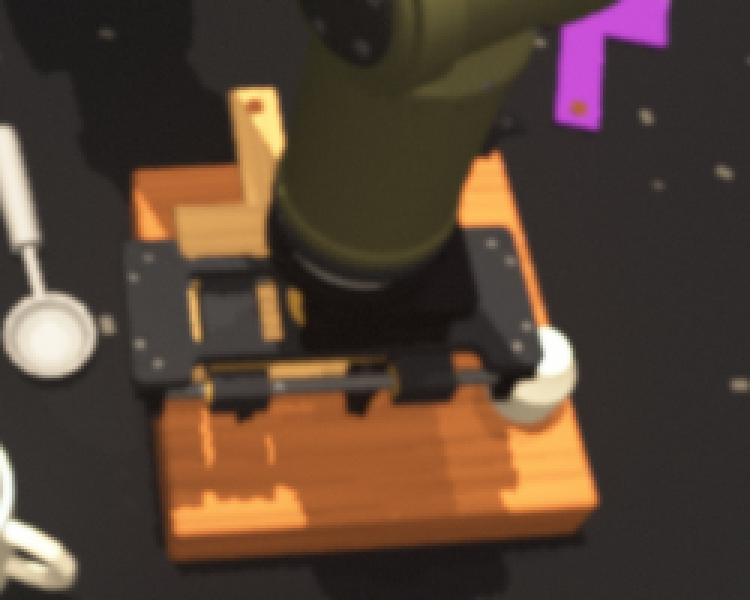

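The handle overhangs the near edge by roughly half, and the pot is undisturbed. I'll back off, rise, clear the view and measure.

```bash
python3 -m pendant '[[[0.02,0,0,0,0,0,0.15],[0.02,0,0,0,0,0,0.15],[0,0,-0.1,0,0,0,0.15],[0,0,-0.12,0,0,0,0.3],[0,0,-0.08,0,0,0,0.3],[-0.05,0.1,0,0,0,0,0.3],[-0.05,0.1,0,0,0,0,0.3],[-0.05,0.1,0,0,0,0,0.3]]]'; python3 -m pendant '[[[-0.05,0.1,0,0,0,0,0.3],[-0.05,0.1,0,0,0,0,0.3],[-0.05,0.1,0,0,0,0,0.3],[0,0,0,0,0,0,0.3],[0,0,0,0,0,0,0.3],[0,0,0,0,0,0,0.3],[0,0,0,0,0,0,0.3],[0,0,0,0,0,0,0.3]]]'
python3 - <<'E'
from m import *
for cam in("top","scene"):
    im=arm.camera(cam);cv2.imwrite(f"pics/{cam}2.png",im)
    (p,c),m=board(im,cam,[.536,.161,.172]);print(cam,p,c,m.sum())
    cv2.imwrite(f"pics/r{cam}2.png",rect(im,cam,.05)[100:400])
cv2.imwrite("pics/r2.png",np.vstack([cv2.imread(f"pics/r{c}2.png") for c in("top","scene")]))
E
```

```text
time_s: 7.0
tool_pos: [0.5719, 0.0135, 0.2195]
tool_rot: [-3.13, -0.274, -0.001]
contact_force: [-0.2, -1.3, -0.6]
gripper_width: 0.645
grasp_force: 0.0
time_s: 8.0
tool_pos: [0.524, -0.1448, 0.2193]
tool_rot: [-3.129, -0.276, 0.0]
contact_force: [-0.5, -0.5, -0.3]
gripper_width: 0.649
grasp_force: 0.0
top [0.53256954 0.16029376 0.17478062] 0.028598487269277627 14346
scene [0.5362773  0.16165405 0.17369771] 0.04262484100270949 14162
```

View pics/r2.png

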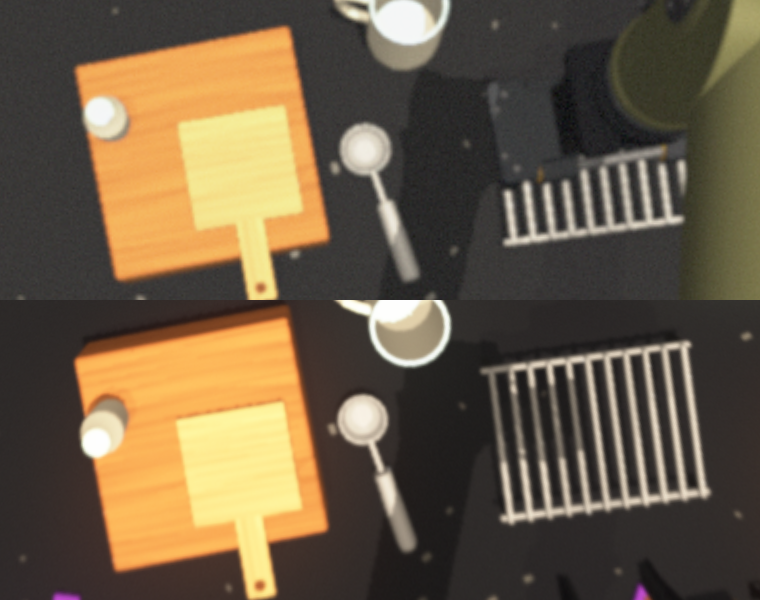

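The board lies flat with its handle well out over the edge; the hole is at about (261,288) in the top half. Pot and rack are unchanged. Next is the grasp.

```bash
python3 d.py 0.4242 0.1416 0.052 0.174
```

```text
shift share [-0.0965 -0.5997  0.3345] turn share [0.     0.     0.0003] t 8.1 pos [ 0.52391038 -0.14527858  0.21926618] F [ 0.11544895  0.88651364 -1.15111138] w 0.6495496922079058 0.0
```

```bash
python3 -m pendant '[[[-0.014,-0.086,0,0,0,0,0.3],[-0.014,-0.086,0,0,0,0,0.3],[-0.014,-0.086,0,0,0,0,0.3],[-0.014,-0.086,0,0,0,0,0.3],[-0.014,-0.086,0,0,0,0,0.3],[-0.014,-0.086,0,0,0,0,0.3],[-0.0125,-0.0837,0,0,0,0,0.3],[0,0,0,0,0,0,0.3]]]'; python3 d.py 0.4242 0.1416 0.052 0.174
```

```text
time_s: 9.1
tool_pos: [0.4232, 0.1447, 0.2197]
tool_rot: [3.128, 0.284, 0.001]
contact_force: [0.0, -0.2, 0.1]
gripper_width: 0.65
grasp_force: 0.0
shift share [0.0006 0.0064 0.3353] turn share [ 0.0001 -0.0003  0.0022] t 9.1 pos [0.42316138 0.14474383 0.21965749] F [ 0.03612971 -0.20360901  0.0601553 ] w 0.6501761068929066 0.0
```

```bash
python3 -m pendant '[[[0,0,0.08,0,0,0,0.3],[0,0,0.08,0,0,0,0.3],[0,0,0.06,0,0,0,0.3],[0,0,0.03,0,0,0,0.3],[0,0,0,0,0,0,0.3],[0,0,0,0,0,0,0.3],[0,0,0,0,0,0,0.3],[0,0,0,0,0,0,0.3]]]'; python3 d.py 0.4242 0.1416 0.052 0.174
```

```text
time_s: 10.1
tool_pos: [0.4249, 0.1413, 0.095]
tool_rot: [3.129, 0.273, 0.002]
contact_force: [-0.6, -0.5, -0.3]
gripper_width: 0.653
grasp_force: 0.0
shift share [-0.0013 -0.0009  0.086 ] turn share [ 0.0002 -0.0005  0.    ] t 10.1 pos [0.42486592 0.1412748  0.09498025] F [-0.59096052 -0.53981066 -0.25933339] w 0.6529494450840925 0.0
```

Aligned. Now I'll descend and close, gripping firmly so the blade's weight doesn't pitch the board.

```bash
python3 -m pendant '[[[-0.001,-0.001,0.03,0,0,0,0.3],[0,0,0.03,0,0,0,0.3],[0,0,0.026,0,0,0,0.3],[0,0,0,0,0,0,0.3],[0,0,0,0,0,0,0],[0,0,0,0,0,0,-0.2],[0,0,0,0,0,0,-0.4],[0,0,0,0,0,0,-0.6]]]' 45;python3 -m pendant '[[[0,0,0,0,0,0,-1],[0,0,0,0,0,0,-1],[0,0,0,0,0,0,-1],[0,0,0,0,0,0,-1],[0,0,0,0,0,0,-1],[0,0,0,0,0,0,-1],[0,0,0,0,0,0,-1],[0,0,0,0,0,0,-1]]]' 45; python3 d.py 0.4242 0.1416 0.052 0.174
```

```text
time_s: 11.1
tool_pos: [0.424, 0.1416, 0.0516]
tool_rot: [3.129, 0.273, 0.001]
contact_force: [-0.6, -0.6, 0.8]
gripper_width: 0.312
grasp_force: 45.4
time_s: 12.1
tool_pos: [0.4239, 0.1416, 0.0513]
tool_rot: [3.13, 0.273, 0.001]
contact_force: [1.0, -0.6, 4.0]
gripper_width: 0.308
grasp_force: 45.4
shift share [ 0.0005  0.0002 -0.0013] turn share [ 0.     -0.0001  0.    ] t 12.1 pos [0.42392179 0.14163044 0.05134435] F [ 0.98139742 -0.63242066  4.04201589] w 0.30848048616099016 45.432275366038084
```

```bash
python3 -m pendant '[[[0,0,-0.01,0,0,0,-1],[0,0,-0.02,0,0,0,-1],[0,0,-0.02,0,0,0,-1],[0,0,-0.03,0,0,0,-1],[0,0,-0.03,0,0,0,-1],[0,0,-0.02,0,0,0,-1],[0,0,-0.01,0,0,0,-1],[0,0,0,0,0,0,-1]]]'; python3 d.py 0.4242 0.1416 0.052 0.174
python3 - <<'E'
from h import *
im=arm.camera("scene");cv2.imwrite("pics/scene3.png",im)
cv2.imwrite("pics/sc3.png",im[200:420,300:550].repeat(3,0)[:600].repeat(3,1))
E
```

```text
time_s: 13.1
tool_pos: [0.4238, 0.1415, 0.1215]
tool_rot: [3.129, 0.273, 0.001]
contact_force: [-0.4, -0.7, -0.9]
gripper_width: 0.308
grasp_force: 45.5
shift share [ 0.0007 -0.      0.139 ] turn share [ 0.0001 -0.0001 -0.    ] t 13.1 pos [0.42384048 0.14154383 0.12147685] F [-0.40274524 -0.68039296 -0.90875767] w 0.30804761513126677 45.53808890283108
```

View pics/sc3.png

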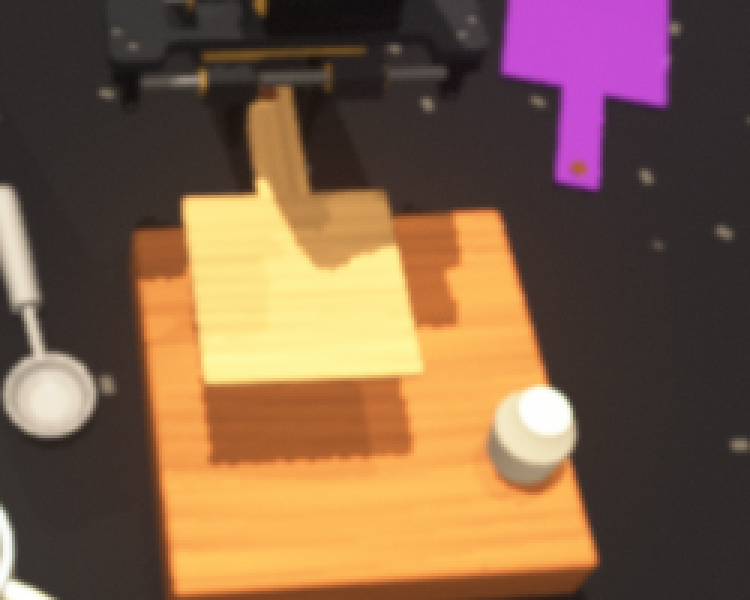

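The board is held and clear, with the far blade corners at about (368,328) and (441,324) in the full image. The pot is standing. I'll estimate the droop.

```bash
python3 - <<'E'
from h import *
from scipy.spatial.transform import Rotation as Ro
from scipy.optimize import least_squares
c=arm.calibration("scene");K,D,R,t=[np.array(c[k],float) for k in"KDRt"]
obs=np.array([[368.3,327.7],[440.7,324],[360.7,265],[429,263.3]])
cor=np.array([[.055,-.055,.003],[.055,.055,.003],[-.055,-.055,.003],[-.055,.055,.003]])
tcp=np.array(arm.get_state()['tool_pos'])
def f(q,full=False):
    P=(Ro.from_euler("ZYX",[.174+q[0],q[1],q[2]]).apply(cor+[.1125+q[3],q[4],0]))+tcp-[0,0,.0033]
    return (cv2.projectPoints(P,cv2.Rodrigues(R)[0],t,K,D)[0][:,0]-obs).ravel()
print(f(np.zeros(5)).round(1))
reg=[.05,.2,.1,.003,.003]
r=least_squares(lambda q:np.r_[f(q),q/reg],np.zeros(5));print(r.x,f(r.x).round(1))
E
python3 d.py 0.444 -0.2198 0.12 0.14
```

```text
[-0.9 -1.9  0.5 -1.6 -0.5 -0.9 -0.9 -1.9]
[ 0.00023116  0.02593266 -0.01168536  0.00098666  0.00089188] [-0.3 -0.1  0.6  0.6  0.1 -0.1 -0.5 -0.6]
shift share [-0.0849  0.7188  0.0024] turn share [0.0001 0.0001 0.0108] t 13.15 pos [0.42357396 0.14151093 0.12112607] F [-0.08202864 -0.490194   -1.33458914] w 0.3101741253849425 45.537986643612385
```

```bash
python3 -m pendant '[[[0.01,0.01,-0.01,0,0,0,-1],[0.02,0.03,0,0,0,0,-1],[0.02,0.05,0,0,0,0,-1],[0,0.06,0,0,0,0,-1],[-0.005,0.06,0,0,0,0,-1],[-0.01,0.06,0,0,0,0,-1],[-0.01,0.06,0,0,0,0,-1],[-0.01,0.06,0,0,0,0,-1]]]';python3 -m pendant '[[[-0.02,0.06,0,0,0,0,-1],[-0.02,0.06,0,0,0,0,-1],[-0.02,0.06,0,0,0,0.003,-1],[-0.02,0.06,0,0,0,0.004,-1],[-0.01,0.05,0,0,0,0.004,-1],[-0.005,0.025,0,0,0,0,-1],[-0.004,0.01,0,0,0,0,-1],[0,0,0,0,0,0,-1]]]'; python3 d.py 0.4426 -0.2207 0.05 0.14
```

```text
time_s: 14.15
tool_pos: [0.4652, -0.0515, 0.126]
tool_rot: [3.13, 0.271, -0.0]
contact_force: [0.4, -0.7, -1.3]
gripper_width: 0.307
grasp_force: 45.5
time_s: 15.15
tool_pos: [0.443, -0.217, 0.1262]
tool_rot: [-3.133, -0.22, 0.0]
contact_force: [-0.5, -0.1, -0.9]
gripper_width: 0.31
grasp_force: 45.5
shift share [-0.0017  0.0073  0.1524] turn share [-0.0001  0.      0.0001] t 15.15 pos [ 0.44295687 -0.21701322  0.12618459] F [-0.47627407 -0.12064717 -0.92525154] w 0.3102281274750212 45.53817668929696
```

```bash
python3 -m pendant '[[[-0.002,0.007,0.02,0,0,0,-1],[0,0,0.03,0,0,0,-1],[0,0,0.03,0,0,0,-1],[0,0,0.03,0,0,0,-1],[0,0,0.02,0,0,0,-1],[0,0,0.012,0,0,0,-1],[0,0,0.005,0,0,0,-1],[0,0,0,0,0,0,-1]]]'; python3 d.py 0.4426 -0.2207 0.0365 0.14
python3 - <<'E'
from h import *
im=arm.camera("scene");cv2.imwrite("pics/scene4.png",im)
cv2.imwrite("pics/sc4.png",im[220:400,60:310].repeat(3,0).repeat(3,1))
E
```

```text
time_s: 16.15
tool_pos: [0.4425, -0.2213, 0.0529]
tool_rot: [3.134, 0.219, 0.0]
contact_force: [-0.1, 0.1, -0.1]
gripper_width: 0.314
grasp_force: 45.5
shift share [ 0.0003 -0.0011  0.0329] turn share [ 0.0001 -0.0001 -0.0001] t 16.15 pos [ 0.44251273 -0.22127997  0.05294688] F [-0.06751563  0.13113176 -0.13204276] w 0.31409614217732434 45.53789030760527
```

View pics/sc4.png

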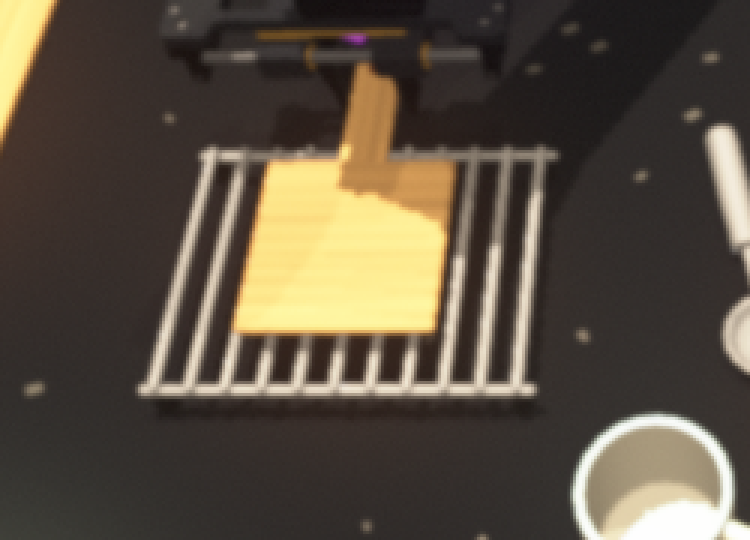

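The blade sits over the rack's middle; the slight offset toward the robot is height parallax. I'll lower gently.

```bash
python3 -m pendant '[[[0,0,0.008,0,0,0,-1],[0,0,0.008,0,0,0,-1],[0,0,0.006,0,0,0,-1],[0,0,0.004,0,0,0,-1],[0,0,0.003,0,0,0,-1],[0,0,0.002,0,0,0,-1],[0,0,0,0,0,0,-1],[0,0,0,0,0,0,-1]]]'; python3 d.py 0.4426 -0.2207 0.0365 0.14
```

```text
time_s: 17.2
tool_pos: [0.4424, -0.2213, 0.0374]
tool_rot: [3.134, 0.219, 0.0]
contact_force: [0.5, 0.4, -0.2]
gripper_width: 0.313
grasp_force: 45.5
shift share [ 0.0006 -0.001   0.0018] turn share [ 0.0001 -0.     -0.0001] t 17.2 pos [ 0.44237044 -0.22125456  0.03737939] F [ 0.51957957  0.40151183 -0.2115055 ] w 0.31298188789771103 45.54278885945678
```

No contact load yet, so I'll go down another 1.5 mm and release.

```bash
python3 -m pendant '[[[0,0,0.002,0,0,0,-1],[0,0,0.001,0,0,0,-1],[0,0,0,0,0,0,-1],[0,0,0,0,0,0,-0.3],[0,0,0,0,0,0,-0.1],[0,0,0,0,0,0,0.1],[0,0,0,0,0,0,0.3],[0,0,0,0,0,0,0.3]]]' 10; python3 d.py 0.4426 -0.2207 0.0365 0.14;python3 -m pendant '[[[0,0,-0.01,0,0,0,0.3],[0,0,-0.04,0,0,0,0.3],[0,0,-0.08,0,0,0,0.3],[0,0,-0.1,0,0,0,0.3],[0,0,-0.1,0,0,0,0.3],[0,-0.1,0,0,0,0,0.3],[0,-0.1,0,0,0,0,0.3],[0,-0.1,0,0,0,0,0.3]]]';python3 -m pendant '[[[0,-0.1,0,0,0,0,0.3],[0,-0.1,0,0,0,0,0.3],[0,0,0,0,0,0,0.3],[0,0,0,0,0,0,0.3],[0,0,0,0,0,0,0.3],[0,0,0,0,0,0,0.3],[0,0,0,0,0,0,0.3],[0,0,0,0,0,0,0.3]]]'
python3 - <<'E'
from m import *
for cam in("top","scene"):
    im=arm.camera(cam);cv2.imwrite(f"pics/{cam}5.png",im)
    (p,c),m=board(im,cam,[.554,-.205,.14],.036);print(cam,p,c,m.sum())
    cv2.imwrite(f"pics/r{cam}5.png",rect(im,cam,.036)[100:400])
cv2.imwrite("pics/r5.png",np.vstack([cv2.imread(f"pics/r{c}5.png") for c in("top","scene")]))
E
```

```text
time_s: 18.2
tool_pos: [0.4423, -0.2212, 0.0357]
tool_rot: [3.134, 0.219, -0.0]
contact_force: [0.1, 0.4, 0.5]
gripper_width: 0.631
grasp_force: 0.0
shift share [ 0.0007 -0.0009 -0.0015] turn share [ 0.      0.     -0.0001] t 18.2 pos [ 0.442305   -0.22118089  0.03574715] F [0.07611754 0.38014355 0.46131415] w 0.6313619374344668 0.0
time_s: 19.2
tool_pos: [0.4213, -0.0711, 0.2013]
tool_rot: [3.133, 0.219, 0.001]
contact_force: [0.7, -0.2, 0.1]
gripper_width: 0.65
grasp_force: 0.0
time_s: 20.2
tool_pos: [0.4075, 0.0262, 0.2007]
tool_rot: [-3.134, -0.218, 0.0]
contact_force: [0.8, -0.7, 0.4]
gripper_width: 0.653
grasp_force: 0.0
top [ 0.55116905 -0.20533666  0.14476373] 0.04825726673529555 14067
scene [ 0.55652079 -0.20483176  0.13677544] 0.05842925384040455 13870
```

View pics/r5.png

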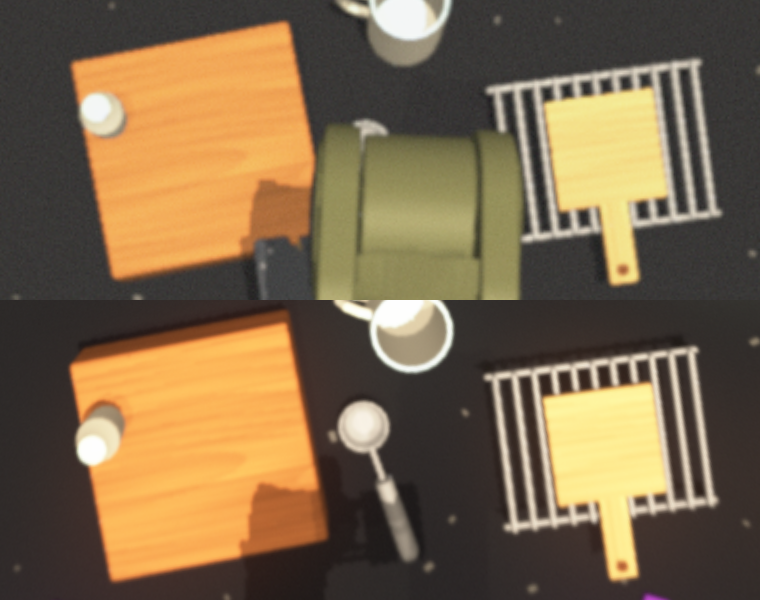

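The board lies flat and centred on the rack, with its blade centre about (606,150) in the top half, within a millimetre or so of the fitted rack centre. The pot stands where it was and the arm is clear.

```bash
python3 -c "
from cell import arm
print(arm.close_job())"
```

```text
the job is handed in; nothing more can be done
None
```

I pushed the board out over the block's near edge, lifted it by its handle and laid it flat on the rack, with the blade within a few millimetres of the centre by both cameras; the salt pot was not touched, and the job was handed in at about 20 s without its verdict being shown.

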